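# Open the ticket printer for a new roll

## Task

The ticket printer on the shoe repairer's bench has run out of paper: press down its lid-release tab so that the lid springs up, let go of the tab, then push the lid all the way back until it rests fully open by itself. Nothing is to be picked up: do not lift, tip or shove the printer, and leave the spare roll, the polish tin, the hammer and the shoe as they are.

Things in the scene. Friction and masses are not known exactly. Their poses are not given: they have to be found in the camera images.
- printer: Dark grey ticket printer, loose on 4 rubber feet, 1.5 kg, 180 mm front to back, 152 wide, 118 high. Origin: centre of underside; x from its front (towards the robot) to its rear, y to its left, z up. On top: a fixed strip along the right edge (y -40 to -76 mm) with the release tab at its front end; left of it the lid (x -60 to 88); before the lid a fixed deck 92 mm high (97 at the tear bar).
- tab_top (a point): Where a finger presses the release tab: top face near its front end, at x -76, y -59, z 118 mm in the printer's frame. The tab is a light grey ribbed pad, 50 mm front to back (x -89 to -39) and 28 mm wide (y -45 to -73), in the printer's front right corner, level with the shut lid's top.
- tab (a joint): Release tab, a push key that goes straight down, in m: 0 at rest, 0.007 at its stop, where it takes about 6 N (2 N to start). The lid is let go at about 0.004 to 0.005; the tab springs back when released.
- lid (a joint): Lid, rad: 0 shut and latched, grows as it opens. Released, a spring pin lifts it to about 0.4 in about 1 s. From there it is pushed by hand (about 1 N at its front edge); left before about 1.3 it falls back to 0.4, beyond 1.6 it tips over by its own weight onto its stop at 1.9 (fully open) and stays.
- lid_edge (a point): Middle of the lid's lower front edge (moves with it), 142 mm before the hinge: shut, at x -60, y 18, z 98 mm in the printer's frame; sprung up, about 55 mm higher, so that a finger fits under it. The lid is 116 mm wide with a front skirt 20 mm high, 6 thick; 13 mm behind the front face hangs the platen roller, 11 mm thick, reaching 3 mm lower than the skirt.
- lid_hinge (a point): Point on the lid's hinge line, at the printer's rear: x 82, y 0, z 100 mm in the printer's frame; the hinge line is parallel to the printer's y axis.
- spare_roll: Bystander: white paper roll standing on end, 60 mm diameter, 58 mm high. Origin: centre of its underside.
- polish_tin: Bystander: flat round steel polish tin, 86 mm diameter, 28 mm high. Origin: centre of its underside.
- hammer: Bystander: hammer with a wooden handle, lying flat, 240 mm long. Origin on its underside, x along the handle to the head.
- shoe: Bystander: dark brown leather shoe, 257 mm long, 84 mm wide, 94 mm high. Origin: on its underside, about half-way along; toe to -x.
There are look-alikes about, which are no part of the job. Several things look just like the printer: the one meant starts farthest to the robot's right.

How it is judged:
By the outcome, as a careful person would: the job done as asked, in the order asked, and still so for the second after the job is handed in, with the robot touching nothing.
It also fails if it takes over 54 s, if anything falls off the work surface, if the arm or the gripper's body presses on something with over 40 N, if the wrist force passes 120 N, or if a joint passes its speed limit or range.

## Robot

A 6-joint arm with a two-finger parallel gripper is mounted at the origin on the work surface. World frame = base frame: x ahead of the robot, y to its left, z up, the work surface at z = 0. Lengths are in mm, angles in degrees, forces in N, time in s.
With the tool pointing down it reaches from about 300 to 850 mm from the base axis. Payload 4.2 kg.
Tool frame: the origin (TCP) lies at the very end of the fingers, on their centre line; the grasp point (between the pads) lies 19 mm behind it; z points along the fingers, x is the direction in which the jaws open and shut, and the axes are right-handed (so a half turn about z gives the same grasp; the last joint's range is limited). The gripper opens to 91 mm and grips with 3 to 60 N. Pads are 32 mm wide; open, the fingers measure 118 mm over their backs; the gripper's body (76 mm by 178 mm) begins 60 mm behind the grasp point.
Start: joints at [-69.729, 18.312, 89.639, -0, 72.044, -1.146], TCP at [209.969, -535.31, 213.976] pointing down, gripper open.
Joint ranges: [-177.97, 177.97], [-48.28, 115.42], [12.27, 149.76], [-77.06, 257.06], [2.81, 150.46], [-146.56, 146.56]. Speed limits (degrees/s): [147.25, 147.25, 180, 180, 180, 180].

## Interface

Orientations are given as [roll, pitch, yaw] about the fixed x, y, z axes, in that order (R = Rz(yaw) Ry(pitch) Rx(roll)).
In Python, from workcell import env gives the robot as it stands.
- The arm moves only by the tool servo_tool, never from a script. Its argument "plan" is a list of rows, each a list of 3 entries, a list of its own where there are three numbers: the turn, a rotation vector about the tool's x, y, z in degrees, then the shift along the tool's x, y, z in mm, then the finger opening in mm, from 0 to 91.2. In form: [[[ax, ay, az], [dx, dy, dz], claw], ...]. A call has exactly 10 rows; each row shifts and turns the pose as measured when the row begins, along the tool's axes as they then stand; what a row does not reach is not made up. A row lasts 1/8 s, in which the tool goes at most 62.5 mm and 10.7 degrees, less where a joint would pass 70% of its speed; a pose out of reach is approached as far as the arm can. A call with a gripper value outside its range is refused whole. The fingers move at their own pace and stop on an object; "squeeze" is the grip in N (left out, the last holds). Time passes only in rows, so rows that do not move let the fingers close, or fill a call up. It gives the time, the measured TCP pose, the force and the opening at its end, in the units of the state.
- env.state(): the state, without advancing time (a new reading comes with each control period).
- env.grab_frame(name): name is "side" or "top"; returns a dict with "pixels" (480x640x3 uint8, red, green, blue), "intrinsics" (3x3 intrinsics, pixels), "distortion" ([k1, k2, p1, p2, k3] as OpenCV has them; the pictures are not rectified), "eye" and "attitude" of the camera in the world. Camera axes: x right, y up, looking along -z (the intrinsics and any distortion apply to the point x, -y, -z); pixel columns grow to the right and rows downward; lengths in mm; the calibration is good to about 2 mm. A picture is of the moment at which its call begins. There is no depth.
- env.job_done(): hands the job in, once; it reports no verdict.
The state is a dict: "time_s": time; "qpos": joint angles; "qvel": joint speeds; "effort": joint torques, N m; "ee_pos": TCP position; "ee_rot": TCP orientation; "force": force on the tool from outside, world axes, zero at the start; "torque": the same for the moment, N m; "gripper_width": finger opening in mm.
Only numpy, scipy, OpenCV 4.12 (cv2) and the standard library are available. Lean on these libraries where they do the work, as an engineer would, in place of code of your own. Each camera call takes 0.05 s, during which the arm holds its last target.

## Working session

There is one attempt and no reset: what is moved stays moved. The work goes in short steps, Python scripts to look and compute and a tool call to move; the robot and the scene stay as the last step left them, time stands still between calls to the robot, and variables do not carry over. Pictures are saved under pics/ and viewed, and the job is handed in when it is done.

Besides the shell and the picture viewer there is one more tool, called after ">>>" by a JSON object that holds its "name" and its "arguments", one argument or row to a line. servo_tool: Moves the arm, as the interface text tells. Its arguments: {"type":"object","properties":{"plan":{"type":"array"},"squeeze":{"type":"number"}},"required":["plan"]}

```bash
mkdir -p pics
cat > h.py <<'E'
import numpy as np, cv2
from workcell import env
def snap(n,f):
    d=env.grab_frame(n); cv2.imwrite(f,cv2.cvtColor(d["pixels"],cv2.COLOR_RGB2BGR)); return d
E
python3 - <<'E'
from h import *
import pickle
for n in("top","side"):
    d=snap(n,f"pics/{n}0.png"); pickle.dump(d,open(n+"0.pkl","wb"))
    print(d["intrinsics"],d["distortion"],d["eye"],d["attitude"])
print(env.state())
E
```

```text
[[505.243822     0.         318.91432341]
 [  0.         505.243822   232.45776442]
 [  0.           0.           1.        ]] [-0.11639569  0.          0.          0.          0.        ] [ 415.27079949   33.00979592 1129.26590783] [  5.84050184   1.7767935  -91.12809439]
[[603.79040661   0.         313.24975398]
 [  0.         603.79040661 241.48169502]
 [  0.           0.           1.        ]] [-0.10395691  0.          0.          0.          0.        ] [1330.14462731  352.15868554  821.71363595] [ 50.62411709   0.35443792 111.02544906]
{'time_s': 0.1, 'qpos': array([-6.97285810e+01,  1.83468610e+01,  8.96998564e+01, -1.22039591e-03,
        7.20444916e+01, -1.14781472e+00]), 'qvel': array([ 0.0096194 , -0.13072102, -0.21484409,  0.07337795, -0.02501508,
       -0.00946854]), 'effort': array([-7.03953701e-04, -4.13332701e+01, -2.32510078e+01,  7.28388224e-02,
        4.22111875e-02, -3.91728361e-05]), 'ee_pos': array([ 209.8008922 , -534.86368079,  213.21257752]), 'ee_rot': array([-1.79999333e+02,  9.12138060e-02, -6.85803886e+01]), 'force': array([0.18853403, 0.40928874, 0.10674602]), 'torque': array([ 0.00530431, -0.00590248,  0.01910562]), 'gripper_width': 91.16197768614468}
```

View pics/top0.png

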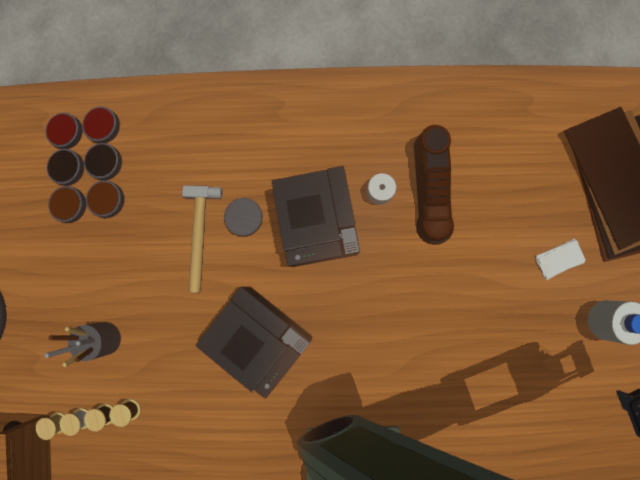

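View pics/side0.png

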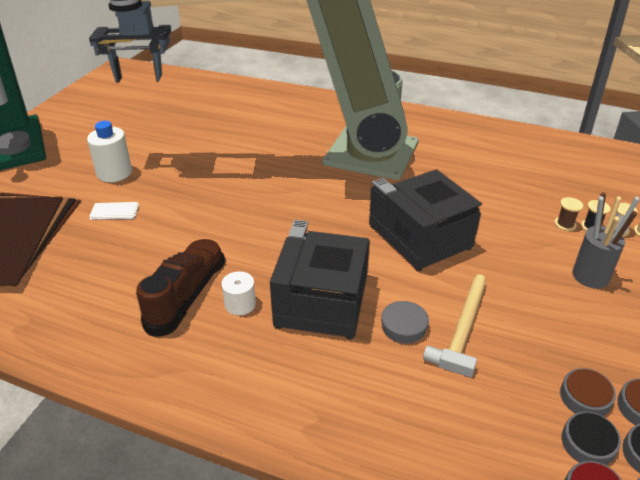

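The top view shows two printers, at about (315,215) and (253,342). Image right is the robot's right (world -y), so the target is the one at (315,215), with its tab near (349,241). I'll zoom in on it.

```bash
cat >> h.py <<'E'
from scipy.spatial.transform import Rotation as Ro
def ray(d,uv):
    p=cv2.undistortPoints(np.array(uv,float).reshape(-1,1,2),d["intrinsics"],np.array(d["distortion"])).reshape(-1,2)
    r=np.c_[p[:,0],-p[:,1],-np.ones(len(p))]
    R=Ro.from_euler("xyz",d["attitude"],degrees=True).as_matrix()
    return np.array(d["eye"]),r@R.T
def onz(d,uv,z):
    e,r=ray(d,uv); return e+r*((z-e[2])/r[:,2])[:,None]
def proj(d,P):
    R=Ro.from_euler("xyz",d["attitude"],degrees=True).as_matrix()
    c=(np.atleast_2d(P)-np.array(d["eye"]))@R; c=c*[1,-1,-1]
    return cv2.projectPoints(c,np.zeros(3),np.zeros(3),d["intrinsics"],np.array(d["distortion"]))[0].reshape(-1,2)
E
python3 - <<'E'
import cv2
a=cv2.imread('pics/top0.png')[155:275,255:375]
a=cv2.convertScaleAbs(a,alpha=2,beta=10)
cv2.imwrite('pics/ct.png',cv2.resize(a,(600,600),interpolation=cv2.INTER_CUBIC))
a=cv2.imread('pics/side0.png')[210:340,255:385]
a=cv2.convertScaleAbs(a,alpha=2,beta=10)
cv2.imwrite('pics/cs.png',cv2.resize(a,(598,598),interpolation=cv2.INTER_CUBIC))
E
```

```text
(no output)
```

View pics/ct.png

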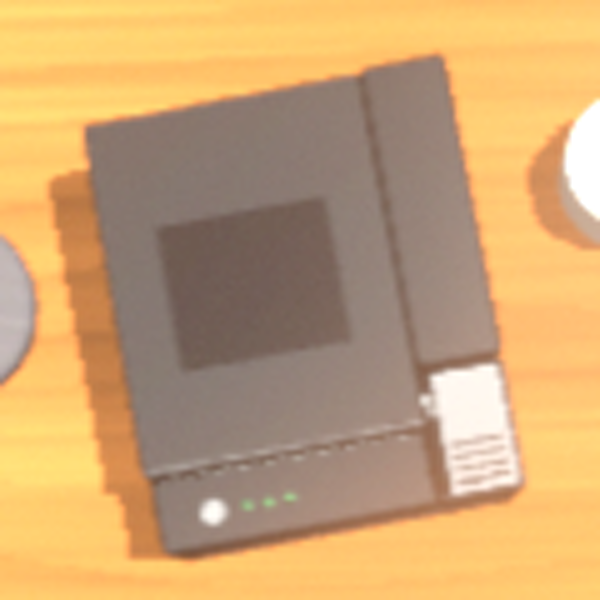

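View pics/cs.png

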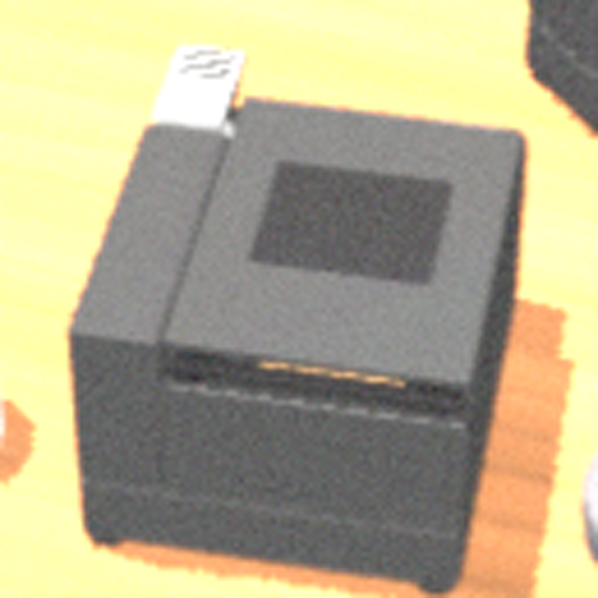

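```bash
cat > fit.py <<'E'
from h import *
import pickle
t=pickle.load(open("top0.pkl","rb"));s=pickle.load(open("side0.pkl","rb"))
M=np.array([[-60,76],[88,76],[90,-76],[-39,-45],[-39,-73],[-89,-45],[-89,-73]],float)
U=(np.array([[146,474],[88,127],[442,57],[428,374],[497,362],[452,497],[519,487]])+.5)/5-.5+[255,155]
V=(np.array([[522,133],[468,383],[75,333],[225,132],[153,124],[243,50],[180,45]])+.5)/4.6-.5+[255,210]
for n,d,W in(("t",t,U),("s",s,V)):
    P=onz(d,W,118)[:,:2]
    m=M.mean(0);p=P.mean(0);a=M-m;b=P-p
    th=np.arctan2((a[:,0]*b[:,1]-a[:,1]*b[:,0]).sum(),(a*b).sum())
    R=np.array([[np.cos(th),-np.sin(th)],[np.sin(th),np.cos(th)]])
    o=p-R@m
    print(n,np.degrees(th),o,"tab",R@[-76,-59]+o,"edge",R@[-60,18]+o,"hinge",R@[82,0]+o,"\n",(P-(M@R.T+o)).round(1).tolist())
E
python3 fit.py
```

```text
t 8.904937951004104 [555.52769919  69.31753315] tab [489.57669938  -0.73577243] edge [493.4645879   77.81283877] hinge [636.53931454  82.01076674] 
 [[2.2, -1.4], [-1.3, -2.2], [-1.6, 2.3], [0.6, 0.6], [0.5, 0.4], [0.3, -0.1], [-0.7, 0.6]]
s 9.898482085972226 [558.22436785  68.79686667] tab [493.49799005  -2.38948045] edge [496.02328097  76.21473639] hinge [639.00370607  82.89291284] 
 [[1.6, -1.1], [0.2, -2.7], [-1.9, 2.6], [1.5, 2.5], [2.1, 1.0], [-2.3, -2.0], [-1.1, -0.3]]
```

>>> {"name": "servo_tool", "arguments": {
  "plan": [
    [[0, 0, 6], [0, 0, 0], 0],
    [[0, 0, 6], [0, 0, 0], 0],
    [[0, 0, 0], [-46, -35, 0], 0],
    [[0, 0, 0], [-46, -35, 0], 0],
    [[0, 0, 0], [-46, -35, 0], 0],
    [[0, 0, 0], [-46, -35, 0], 0],
    [[0, 0, 0], [-46, -35, 0], 0],
    [[0, 0, 0], [-46, -35, 0], 0],
    [[0, 0, 0], [-46, -35, 0], 0],
    [[0, 0, 0], [-46, -35, 0], 0]
  ]
}}

```text
time_s: 1.35
ee_pos: [433.4, -118.1, 210.7]
ee_rot: [179.9, 0.3, -81.5]
force: [0.6, -0.8, 0.1]
gripper_width: 0.2
```

```bash
cat >> h.py <<'E'
TH=np.radians(9.3); O=np.array([556.5,69.2,0])
RP=Ro.from_euler("z",9.3,degrees=True)
def w(p): return RP.apply(p)+O
def go(p,tilt=0):
    """target TCP p in printer frame; tilt deg = fingers from straight down toward printer +x"""
    s=env.state(); R=Ro.from_euler("xyz",s["ee_rot"],degrees=True)
    z=np.array([np.sin(np.radians(tilt)),0,-np.cos(np.radians(tilt))]); x=np.array([0,-1,0.]); y=np.cross(z,x)
    T=RP*Ro.from_matrix(np.c_[x,y,z])
    print("t",s["time_s"],"TCP printer",RP.inv().apply(s["ee_pos"]-O).round(1),"F",np.round(s["force"],1),"w",round(s["gripper_width"],1))
    print(" shift(cur tool)",R.inv().apply(w(p)-s["ee_pos"]).round(1)," shift(target tool)",T.inv().apply(w(p)-s["ee_pos"]).round(1)," rotvec",np.degrees((R.inv()*T).as_rotvec()).round(1), "q",np.round(s["qpos"]))
E
python3 -c "
from h import *
go([-76,-60,145])"
```

```text
t 1.35 TCP printer [-151.8 -164.9  210.7] F [ 0.6 -0.8  0.1] w 0.2
 shift(cur tool) [-105.6  -74.4   66.2]  shift(target tool) [-104.9  -75.8   65.7]  rotvec [ 0.1  0.3 -0.8] q [-17.   7. 105.   0.  68.  64.]
```

>>> {"name": "servo_tool", "arguments": {
  "plan": [
    [[0, 0, -0.8], [-27, -19, 0], 0],
    [[0, 0, 0], [-27, -19, 0], 0],
    [[0, 0, 0], [-27, -19, 10], 0],
    [[0, 0, 0], [-20, -15, 10], 0],
    [[0, 0, 0], [-5, -3, 10], 0],
    [[0, 0, 0], [0, 0, 10], 0],
    [[0, 0, 0], [0, 0, 10], 0],
    [[0, 0, 0], [0, 0, 5], 0],
    [[0, 0, 0], [0, 0, 0], 0],
    [[0, 0, 0], [0, 0, 0], 0]
  ]
}}

```text
time_s: 2.6
ee_pos: [490.3, 3.9, 152.1]
ee_rot: [179.7, 0.3, -80.4]
force: [-1.1, -0.0, 0.4]
gripper_width: 0.5
```

```bash
python3 -c "
from h import *
go([-76,-60,122])
snap('side','pics/s1.png');snap('top','pics/t1.png')
a=cv2.imread('pics/s1.png')[150:350,225:425];b=cv2.imread('pics/t1.png')[150:350,225:425]
cv2.imwrite('pics/c1.png',cv2.resize(cv2.convertScaleAbs(np.hstack([a,b]),alpha=1.7),(800,400)))"
```

```text
t 2.6 TCP printer [-75.8 -53.7 152.1] F [-1.1 -0.   0.4] w 0.5
 shift(cur tool) [ 6.5  0.  30.1]  shift(target tool) [ 6.3  0.2 30.1]  rotvec [0.3 0.3 0.3] q [ -1.  14. 106.   0.  61.  79.]
```

View pics/c1.png

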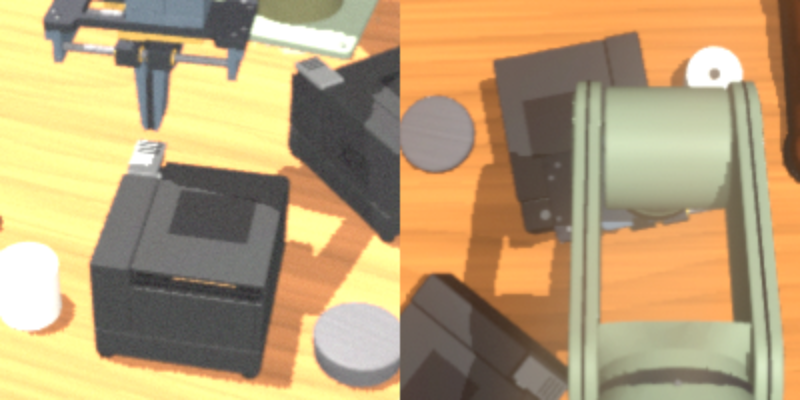

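The side view shows the closed fingers right above the light tab (crop about (150,155)). The lid is still shut. Next I descend.

>>> {"name": "servo_tool", "arguments": {
  "plan": [
    [[0, 0, 0], [4, 0, 8], 0],
    [[0, 0, 0], [3, 0, 8], 0],
    [[0, 0, 0], [0, 0, 6], 0],
    [[0, 0, 0], [0, 0, 4], 0],
    [[0, 0, 0], [0, 0, 3], 0],
    [[0, 0, 0], [0, 0, 0], 0],
    [[0, 0, 0], [0, 0, 0], 0],
    [[0, 0, 0], [0, 0, 0], 0],
    [[0, 0, 0], [0, 0, 0], 0],
    [[0, 0, 0], [0, 0, 0], 0]
  ]
}}

```text
time_s: 3.95
ee_pos: [491.9, -3.1, 121.6]
ee_rot: [179.8, 0.3, -80.4]
force: [-0.1, 0.4, 0.4]
gripper_width: 0.6
```

```bash
python3 -c "
from h import *
go([-76,-60,112])"
```

```text
t 3.95 TCP printer [-75.4 -60.9 121.6] F [-0.1  0.4  0.4] w 0.6
 shift(cur tool) [-0.8  0.5  9.6]  shift(target tool) [-0.9  0.6  9.6]  rotvec [0.2 0.3 0.3] q [ -2.  16. 108.   0.  57.  78.]
```

>>> {"name": "servo_tool", "arguments": {
  "plan": [
    [[0, 0, 0], [0, 0, 2], 0],
    [[0, 0, 0], [0, 0, 2], 0],
    [[0, 0, 0], [0, 0, 1.5], 0],
    [[0, 0, 0], [0, 0, 1.5], 0],
    [[0, 0, 0], [0, 0, 1.5], 0],
    [[0, 0, 0], [0, 0, 0.5], 0],
    [[0, 0, 0], [0, 0, 0], 0],
    [[0, 0, 0], [0, 0, 0], 0],
    [[0, 0, 0], [0, 0, 0], 0],
    [[0, 0, 0], [0, 0, 0], 0]
  ]
}}

```text
time_s: 5.2
ee_pos: [492.0, -3.0, 113.5]
ee_rot: [179.9, 0.3, -80.4]
force: [-0.9, -0.3, 3.8]
gripper_width: 0.5
```

```bash
python3 -c "
from h import *
go([-76,-60,112])
snap('side','pics/s2.png')
a=cv2.imread('pics/s2.png')[150:350,225:425]
cv2.imwrite('pics/c2.png',cv2.resize(cv2.convertScaleAbs(a,alpha=1.7),(600,600)))"
```

```text
t 5.2 TCP printer [-75.3 -60.9 113.5] F [-0.9 -0.3  3.8] w 0.5
 shift(cur tool) [-0.9  0.7  1.5]  shift(target tool) [-0.9  0.7  1.5]  rotvec [0.1 0.3 0.3] q [ -2.  16. 109.   0.  55.  78.]
```

View pics/c2.png

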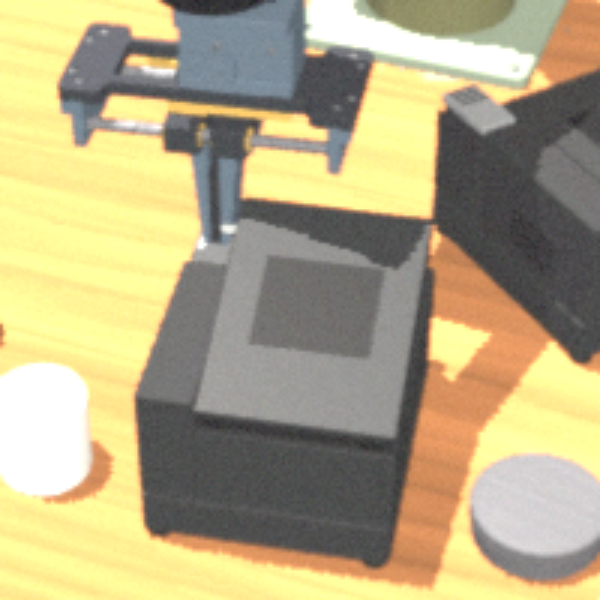

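The lid has sprung up: its front edge is raised in the crop, near (330,220). The tab was pressed about 4.5 mm with 3.8 N. Now I let go and back off while tilting.

>>> {"name": "servo_tool", "arguments": {
  "plan": [
    [[0, 0, 0], [0, 0, -5], 0],
    [[0, 0, 0], [0, 0, -10], 0],
    [[0, 0, 0], [0, 10, -20], 0],
    [[0, 0, 0], [0, 30, -20], 0],
    [[0, 0, 0], [0, 30, -20], 0],
    [[8, 0, 0], [0, 0, 0], 0],
    [[8, 0, 0], [0, 0, 0], 0],
    [[0, 0, 0], [0, 0, 0], 0],
    [[0, 0, 0], [0, 0, 0], 0],
    [[0, 0, 0], [0, 0, 0], 0]
  ]
}}

```text
time_s: 6.5
ee_pos: [424.6, -15.4, 193.5]
ee_rot: [-163.7, 0.2, -80.4]
force: [0.2, 0.0, 0.1]
gripper_width: 0.3
```

```bash
python3 -c "
from h import *
go([-130,18,170],45)
print(env.state()['qpos'])"
```

```text
t 6.5 TCP printer [-143.8  -62.2  193.5] F [0.2 0.  0.1] w 0.3
 shift(cur tool) [-80.1  -7.   26.9]  shift(target tool) [-80.2   6.9  26.4]  rotvec [28.7  0.4  0.2] q [ -8.  -2. 120.   7.  47.  69.]
[ -7.55416981  -2.36868937 120.04064713   6.79516774  46.94387033
  68.88315105]
```

>>> {"name": "servo_tool", "arguments": {
  "plan": [
    [[7, 0, 0], [-20, 0, 5], 0],
    [[7, 0, 0], [-20, 0, 5], 0],
    [[7, 0, 0], [-20, 0, 5], 0],
    [[7, 0, 0], [-20, 0, 5], 0],
    [[0, 0, 0], [0, 0, 0], 0],
    [[0, 0, 0], [0, 0, 0], 0],
    [[0, 0, 0], [0, 0, 0], 0],
    [[0, 0, 0], [0, 0, 0], 0],
    [[0, 0, 0], [0, 0, 0], 0],
    [[0, 0, 0], [0, 0, 0], 0]
  ]
}}

```text
time_s: 7.75
ee_pos: [432.3, 65.2, 184.7]
ee_rot: [-138.9, 1.4, -78.9]
force: [0.3, -0.0, 0.6]
gripper_width: 0.6
```

```bash
python3 -c "
from h import *
go([-95,18,130],45)
snap('side','pics/s3.png')
a=cv2.imread('pics/s3.png')[120:350,225:455]
cv2.imwrite('pics/c3.png',cv2.resize(cv2.convertScaleAbs(a,alpha=1.7),(600,600)))"
```

```text
t 7.75 TCP printer [-123.2   16.1  184.7] F [ 0.3 -0.   0.6] w 0.6
 shift(cur tool) [ 0.3 14.7 59.8]  shift(target tool) [-1.9 18.7 58.6]  rotvec [3.9 2.3 0.4] q [  1.  -8. 138.  39.  12.  45.]
```

View pics/c3.png

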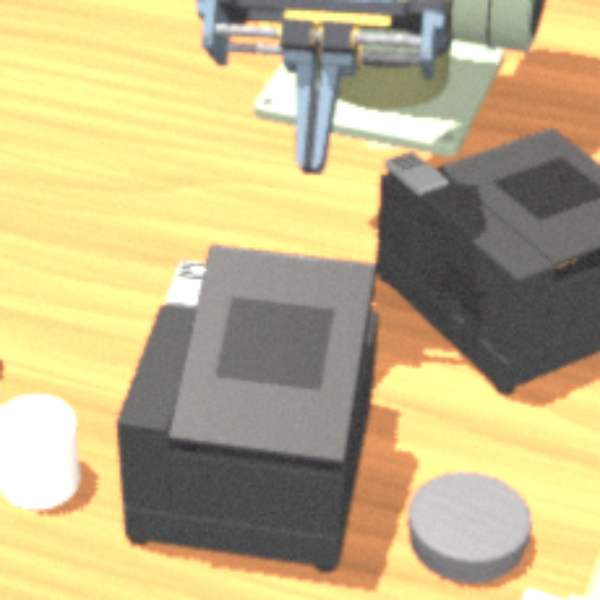

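The picture shows the fingers in front of the raised lid. The tab is back up (crop (185,285)) and the lid is open about 0.4. Next I lower the fingers in front of its edge.

>>> {"name": "servo_tool", "arguments": {
  "plan": [
    [[0, 0, 0], [0, 2, 8], 0],
    [[0, 0, 0], [0, 2, 8], 0],
    [[0, 0, 0], [0, 2, 8], 0],
    [[0, 0, 0], [0, 2, 8], 0],
    [[0, 0, 0], [0, 2, 8], 0],
    [[0, 0, 0], [0, 2, 8], 0],
    [[0, 0, 0], [0, 1, 5], 0],
    [[0, 0, 0], [0, 0, 0], 0],
    [[0, 0, 0], [0, 0, 0], 0],
    [[0, 0, 0], [0, 0, 0], 0]
  ]
}}

```text
time_s: 9.05
ee_pos: [457.9, 70.1, 135.8]
ee_rot: [-138.8, 1.2, -79.0]
force: [0.6, 0.2, 0.0]
gripper_width: 0.1
```

```bash
python3 -c "
from h import *
go([-45,18,128],42)"
```

```text
t 9.05 TCP printer [-97.1  16.8 135.8] F [0.6 0.2 0. ] w 0.1
 shift(cur tool) [  0.5 -34.1  40.2]  shift(target tool) [ -1.2 -33.5  40.7]  rotvec [0.8 2.1 0.4] q [  3.   1. 141. 113.   7. -28.]
```

>>> {"name": "servo_tool", "arguments": {
  "plan": [
    [[0, 0, 0], [0, -5, 6], 0],
    [[0, 0, 0], [0, -5, 6], 0],
    [[0, 0, 0], [0, -5, 6], 0],
    [[0, 0, 0], [0, -5, 6], 0],
    [[0, 0, 0], [0, -5, 6], 0],
    [[0, 0, 0], [0, -5, 6], 0],
    [[0, 0, 0], [0, -4, 5], 0],
    [[0, 0, 0], [0, 0, 0], 0],
    [[0, 0, 0], [0, 0, 0], 0],
    [[0, 0, 0], [0, 0, 0], 0]
  ]
}}

```text
time_s: 10.3
ee_pos: [510.7, 80.1, 127.3]
ee_rot: [-138.8, 1.2, -79.0]
force: [-0.5, 1.0, -0.5]
gripper_width: 0.5
```

```bash
python3 -c "
from h import *
go([-45,18,150],42)
snap('side','pics/s4.png')
a=cv2.imread('pics/s4.png')[120:350,225:455]
cv2.imwrite('pics/c4.png',cv2.resize(cv2.convertScaleAbs(a,alpha=1.7),(600,600)))"
```

```text
t 10.3 TCP printer [-43.5  18.2 127.3] F [-0.5  1.  -0.5] w 0.5
 shift(cur tool) [ -0.3 -13.8 -18.1]  shift(target tool) [  0.2 -14.  -17.9]  rotvec [0.8 2.  0.5] q [  4.   6. 137. 127.   7. -41.]
```

View pics/c4.png

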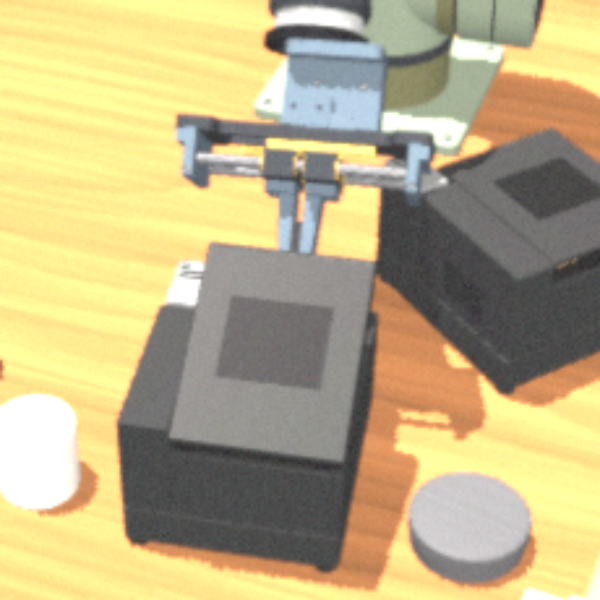

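Fingertips are hidden beneath the raised lid edge, with the shafts crossing it near crop (295,245). There is no contact yet. Next I lift along the arc.

>>> {"name": "servo_tool", "arguments": {
  "plan": [
    [[0, 0, 0], [0, -5, -2.5], 0],
    [[0, 0, 0], [0, -5, -2.5], 0],
    [[0, 0, 0], [0, -5, -2.5], 0],
    [[0, 0, 0], [0, -5, -2.5], 0],
    [[0, 0, 0], [0, -5, -2.5], 0],
    [[0, 0, 0], [0, -5, -2.5], 0],
    [[0, 0, 0], [0, -5, -2], 0],
    [[0, 0, 0], [0, -5, -2], 0],
    [[0, 0, 0], [0, 0, 0], 0],
    [[0, 0, 0], [0, 0, 0], 0]
  ]
}}

```text
time_s: 11.6
ee_pos: [525.6, 84.2, 168.5]
ee_rot: [-139.0, 1.4, -78.8]
force: [0.8, -0.9, -1.4]
gripper_width: 0.4
```

```bash
python3 -c "
from h import *
go([2,18,196],42)
snap('side','pics/s5.png')
a=cv2.imread('pics/s5.png')[120:350,225:455]
cv2.imwrite('pics/c5.png',cv2.resize(cv2.convertScaleAbs(a,alpha=1.7),(600,600)))"
```

```text
t 11.6 TCP printer [-28.1  19.8 168.5] F [ 0.8 -0.9 -1.4] w 0.4
 shift(cur tool) [  2.1 -40.7  -1.1]  shift(target tool) [  1.8 -40.8  -0.3]  rotvec [1.  2.3 0.5] q [  4.   3. 131.  48.   7.  38.]
```

View pics/c5.png

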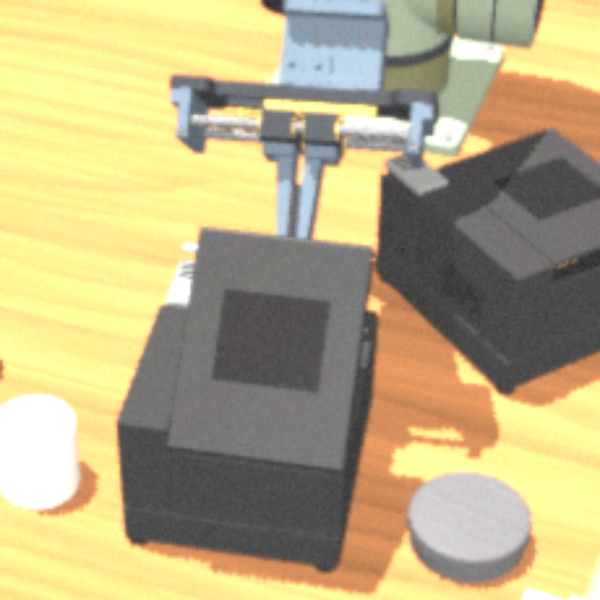

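The lid has started to lift: its edge rose from crop row 250 to about 235, with 1.4 N on the tool. I'll carry on.

>>> {"name": "servo_tool", "arguments": {
  "plan": [
    [[0, 0, 0], [0, -5, -0.5], 0],
    [[0, 0, 0], [0, -5, -0.5], 0],
    [[0, 0, 0], [0, -5, -0.5], 0],
    [[0, 0, 0], [0, -5, -0.5], 0],
    [[0, 0, 0], [0, -5, 0], 0],
    [[0, 0, 0], [0, -5, 0], 0],
    [[0, 0, 0], [0, -5, 0], 0],
    [[0, 0, 0], [0, -5, 0], 0],
    [[0, 0, 0], [0, 0, 0], 0],
    [[0, 0, 0], [0, 0, 0], 0]
  ]
}}

```text
time_s: 12.9
ee_pos: [552.4, 89.7, 194.1]
ee_rot: [-139.4, 1.6, -78.8]
force: [0.3, 0.4, 0.2]
gripper_width: 0.8
```

```bash
python3 -c "
from h import *
go([36,18,212],42)
snap('side','pics/s6.png')
a=cv2.imread('pics/s6.png')[120:350,225:455]
cv2.imwrite('pics/c6.png',cv2.resize(cv2.convertScaleAbs(a,alpha=1.7),(600,600)))"
```

```text
t 12.9 TCP printer [ -0.7  20.9 194.1] F [0.3 0.4 0.2] w 0.8
 shift(cur tool) [  3.6 -39.5  10.1]  shift(target tool) [  2.9 -39.2  11.3]  rotvec [1.4 2.5 0.4] q [  5.   3. 126.  27.  12.  60.]
```

View pics/c6.png

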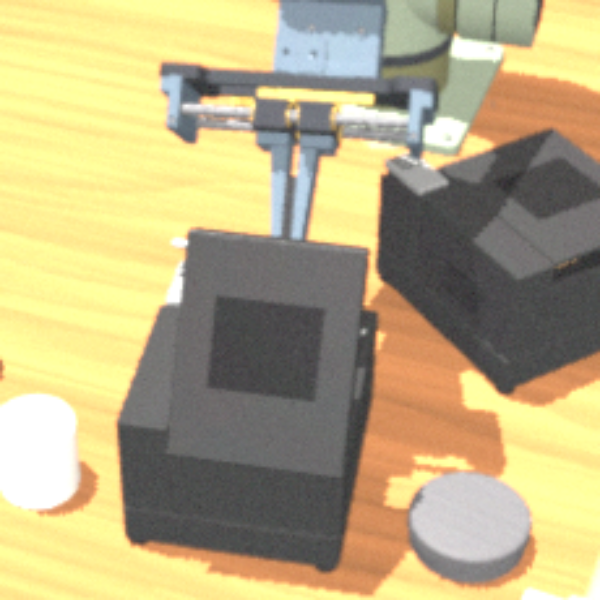

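>>> {"name": "servo_tool", "arguments": {
  "plan": [
    [[0, 0, 0], [0.5, -5, 1], 0],
    [[0, 0, 0], [0.5, -5, 1], 0],
    [[0, 0, 0], [0.5, -5, 1], 0],
    [[0, 0, 0], [0.5, -5, 1], 0],
    [[0, 0, 0], [0, -5, 2], 0],
    [[0, 0, 0], [0, -5, 2], 0],
    [[0, 0, 0], [0, -5, 2], 0],
    [[0, 0, 0], [0, -5, 2], 0],
    [[0, 0, 0], [0, 0, 0], 0],
    [[0, 0, 0], [0, 0, 0], 0]
  ]
}}

```text
time_s: 14.2
ee_pos: [593.6, 95.1, 212.4]
ee_rot: [-139.4, 1.6, -78.8]
force: [-0.0, 0.6, -0.3]
gripper_width: 0.4
```

```bash
python3 -c "
from h import *
go([78,18,217],42)
snap('side','pics/s7.png')
a=cv2.imread('pics/s7.png')[120:350,225:455]
cv2.imwrite('pics/c7.png',cv2.resize(cv2.convertScaleAbs(a,alpha=1.7),(600,600)))"
```

```text
t 14.2 TCP printer [ 40.8  19.5 212.4] F [-0.   0.6 -0.3] w 0.4
 shift(cur tool) [  2.7 -31.3  20.7]  shift(target tool) [  1.5 -30.8  21.5]  rotvec [1.4 2.5 0.4] q [  5.   6. 120.  20.  15.  67.]
```

View pics/c7.png

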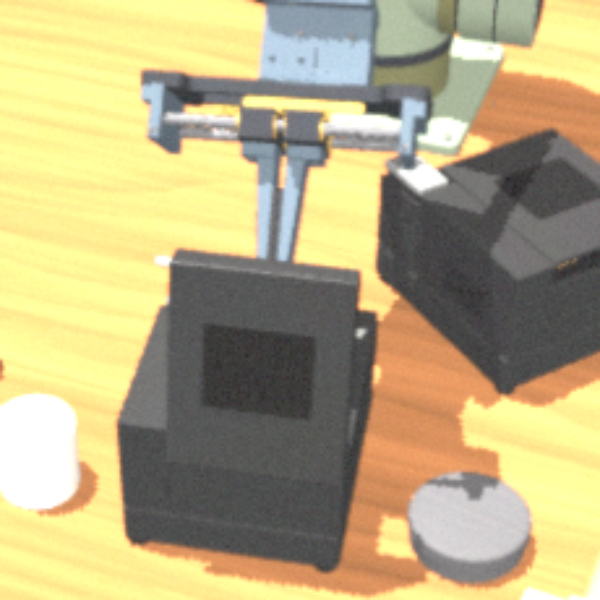

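The lid is close to vertical now, about 1.3 rad, and the printer hasn't moved. I'll push it past the tipping point.

>>> {"name": "servo_tool", "arguments": {
  "plan": [
    [[0, 0, 0], [0, -5, 4], 0],
    [[0, 0, 0], [0, -5, 4], 0],
    [[0, 0, 0], [0, -5, 4], 0],
    [[0, 0, 0], [0, -5, 4], 0],
    [[0, 0, 0], [0, -5, 4], 0],
    [[0, 0, 0], [0, -5, 4.5], 0],
    [[0, 0, 0], [0, -5, 4.5], 0],
    [[0, 0, 0], [0, -5, 4.5], 0],
    [[0, 0, 0], [0, 0, 0], 0],
    [[0, 0, 0], [0, 0, 0], 0]
  ]
}}

```text
time_s: 15.5
ee_pos: [648.6, 106.0, 212.9]
ee_rot: [-139.4, 1.6, -78.8]
force: [0.0, 0.2, 0.1]
gripper_width: 0.3
```

```bash
python3 -c "
from h import *
go([100,18,215],42)
snap('side','pics/s8.png')
a=cv2.imread('pics/s8.png')[120:350,225:455]
cv2.imwrite('pics/c8.png',cv2.resize(cv2.convertScaleAbs(a,alpha=1.7),(600,600)))"
```

```text
t 15.5 TCP printer [ 96.9  21.4 212.9] F [0.  0.2 0.1] w 0.3
 shift(cur tool) [ 3.5 -3.7  0.3]  shift(target tool) [ 3.4 -3.7  0.5]  rotvec [1.4 2.5 0.4] q [  6.  11. 114.  17.  16.  71.]
```

View pics/c8.png

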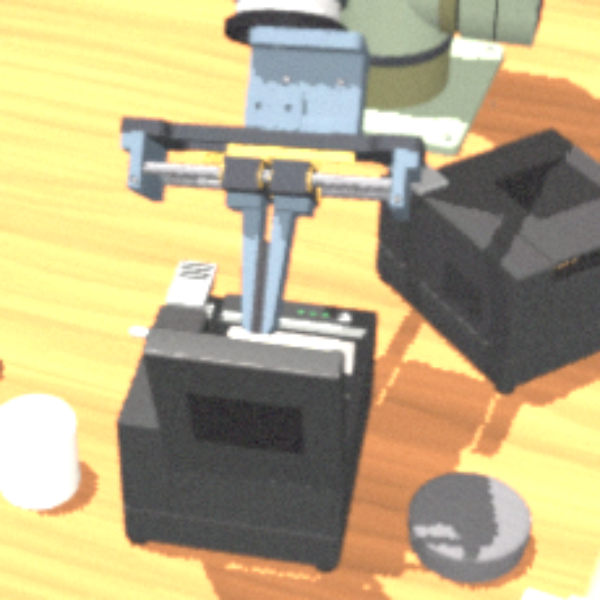

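The lid has tipped over backwards, its top edge now near crop (245,350) and the interior visible. There is no force on the tool. Retreating up and back.

>>> {"name": "servo_tool", "arguments": {
  "plan": [
    [[0, 0, 0], [0, 0, -10], 0],
    [[0, 0, 0], [0, 0, -20], 0],
    [[0, 0, 0], [0, 0, -25], 0],
    [[0, 0, 0], [0, 0, -25], 0],
    [[0, 0, 0], [0, 0, -25], 0],
    [[0, 0, 0], [0, 0, -25], 0],
    [[0, 0, 0], [0, 0, -20], 0],
    [[0, 0, 0], [0, 0, -10], 0],
    [[0, 0, 0], [0, 0, 0], 0],
    [[0, 0, 0], [0, 0, 0], 0]
  ]
}}

```text
time_s: 16.8
ee_pos: [537.1, 79.9, 346.9]
ee_rot: [-138.8, 1.4, -78.9]
force: [0.0, 0.5, -1.4]
gripper_width: 0.6
```

```bash
python3 -c "
from h import *
go([100,18,215],42)
d=snap('side','pics/s9.png')
print(proj(d,[w([82-142*np.cos(a)-18*np.sin(a)*-1,y,100+142*np.sin(a)+18*np.cos(a)]) for a in (1.6,1.75,1.9) for y in(-40,76)]).round(0))
snap('top','pics/t9.png')"
```

```text
t 16.8 TCP printer [-17.4  13.7 346.9] F [ 0.   0.5 -1.4] w 0.6
 shift(cur tool) [  2.7  -1.7 176.6]  shift(target tool) [ -4.3   1.  176.5]  rotvec [0.9 2.3 0.4] q [  3.  -7. 112.  11.  35.  76.]
[[285. 232.]
 [360. 242.]
 [282. 243.]
 [357. 253.]
 [279. 255.]
 [355. 266.]]
```

View pics/s9.png

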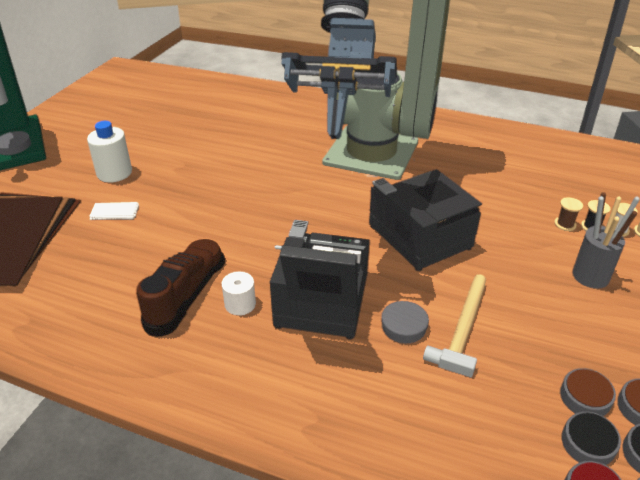

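View pics/t9.png

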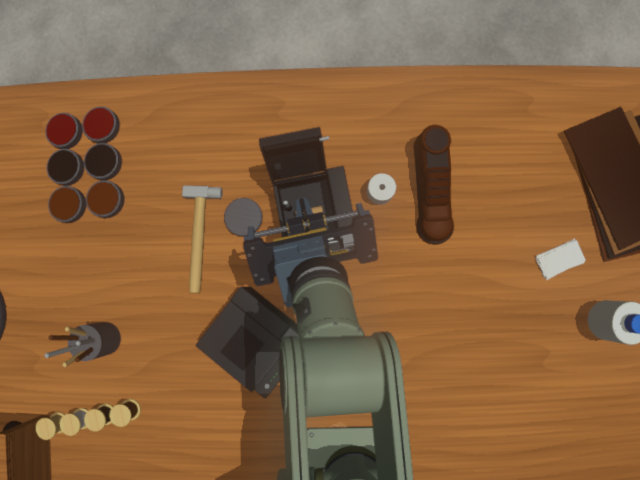

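The pictures show the lid leaning back (side view (320,270), top view (293,152)) and the tab back up. The bystanders are in place and the arm is clear. I'll check that nothing is still moving and compare with the first pictures.

>>> {"name": "servo_tool", "arguments": {
  "plan": [
    [[0, 0, 0], [0, 0, -10], 0],
    [[0, 0, 0], [0, 0, 0], 0],
    [[0, 0, 0], [0, 0, 0], 0],
    [[0, 0, 0], [0, 0, 0], 0],
    [[0, 0, 0], [0, 0, 0], 0],
    [[0, 0, 0], [0, 0, 0], 0],
    [[0, 0, 0], [0, 0, 0], 0],
    [[0, 0, 0], [0, 0, 0], 0],
    [[0, 0, 0], [0, 0, 0], 0],
    [[0, 0, 0], [0, 0, 0], 0]
  ]
}}

```text
time_s: 18.15
ee_pos: [530.8, 78.5, 352.6]
ee_rot: [-139.1, 1.5, -78.9]
force: [0.5, 0.4, 0.3]
gripper_width: 0.4
```

```bash
python3 -c "
from h import *
d=snap('side','pics/s10.png')
a=cv2.imread('pics/s9.png');b=cv2.imread('pics/s10.png');z=cv2.imread('pics/side0.png')
print('lid diff',cv2.absdiff(a,b)[230:335,268:375].mean(), 'max blur',cv2.GaussianBlur(cv2.absdiff(a,b),(5,5),0)[230:335,268:375].max())
for n,(x0,x1,y0,y1) in dict(shoe=(135,225,235,335),roll=(220,258,268,316),tin=(380,430,300,345),hammer=(422,490,270,378),printerbase=(270,365,300,335)).items():
  print(n,cv2.GaussianBlur(cv2.absdiff(b,z),(5,5),0)[y0:y1,x0:x1].max())
c=b[205:345,255:395].copy()
for al,col in((1.6,(0,0,255)),(1.9,(0,255,0))):
  for y in(-40,76):
    for zz in (-2,18):
      q=proj(d,w([82-142*np.cos(al)+zz*np.sin(al),y,100+142*np.sin(al)+zz*np.cos(al)]))[0]
      cv2.circle(c,(int(round(q[0]))-255,int(round(q[1]))-205),1,col,-1)
cv2.imwrite('pics/c10.png',cv2.resize(cv2.convertScaleAbs(c,alpha=1.7),(590,590)))"
```

```text
lid diff 2.820798101171933 max blur 57
shoe 9
roll 5
tin 91
hammer 93
printerbase 16
```

View pics/c10.png

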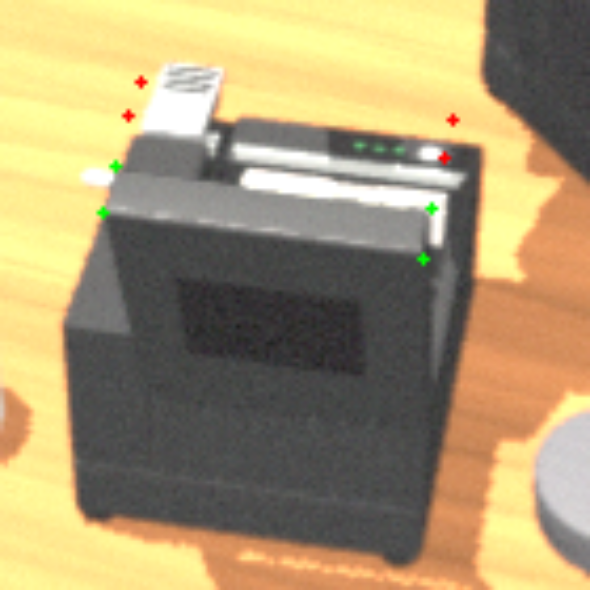

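The lid's corners match the drawn 1.9 rad points (green). The tin and hammer sit at the same pixels as before, and the moving shadows explain those differences. Handing in.

```bash
python3 -c "
from h import *
env.job_done(); print(env.state()['time_s'])"
```

```text
the job is handed in; nothing more can be done
the job is handed in; nothing more can be done
```

The printer's lid is open and resting by itself, and I handed the job in at about 18 s. I pressed the tab of the right-hand printer with the fingers closed, about 4.5 mm at 3.8 N, until the lid sprang up. Then I let the tab go, lifted the lid from under its front edge and pushed it past vertical so it tipped onto its stop.

**Last checks:**
- **Lid:** its corners match the predicted fully open position (1.9 rad), with the arm well clear and no significant force on the tool.
- **Tab and printer:** the tab is back up, and the printer's base shows no visible movement.
- **Shoe and roll:** unchanged from the first picture.
- **Checks that disagreed:** the picture comparison flagged changes around the tin and hammer, and one inside the lid area between the last two pictures. I put these down to the arm's shadow, because by eye the tin and hammer sit where they started and the lid matches its stop. I did not measure any of the three separately.

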